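# Press the cork into a terrarium jar

### The arm

A 6-joint arm with a two-finger parallel gripper is mounted at the origin on the work surface. World frame = base frame: x ahead of the robot, y to its left, z up, the work surface at z = 0. Lengths are in m, angles in degrees, forces in N, time in s.
With the tool pointing down it reaches from about 0.375 to 0.9 m from the base axis. Payload 3.1 kg.
Tool frame: the origin (TCP) lies on the centre line of the jaws, within the pads' length; the fingertips stand 17 mm ahead of it and the grasp point (between the pads) lies 2 mm behind it; y points along the fingers, x is the direction in which the jaws open and shut, and the axes are right-handed (so a half turn about y gives the same grasp; the last joint's range is limited). The gripper opens to 87 mm and grips with 3 to 60 N. Pads are 19 mm wide; open, the fingers measure 117 mm over their backs; the gripper's body (75 mm by 190 mm) begins 51 mm behind the grasp point.
Start: joints at [54.46, 30.224, 82.088, -0, 67.689, -10.227], TCP at [0.267, 0.565, 0.24] pointing down, gripper open.
Joint ranges: [-176.69, 176.69], [-43.24, 126.21], [12.49, 139.97], [-82, 262], [0, 151.66], [-163.58, 163.58]. Speed limits (degrees/s): [159.86, 159.86, 180, 180, 180, 180].

### API

Orientations are given as a 3x3 rotation matrix whose columns are the frame's x, y, z axes.
In Python, from rig import read_state, capture, camera_info, hand_in, trace, tip_of gives the robot as it stands.
- The arm moves only by the tool jog_arm, never from a script. Its argument "steps" is a list of rows, each an object with "fingers": the opening in per cent of the stroke, from 0 (shut) to 100 (fully open); "delta_pos": the shift along the world's x, y, z in mm, a list of three; "turn": the turn about the world's z in degrees. A call has 1 to 20 rows; each row is the pose to reach, as a shift and turn from the pose commanded when the call began; what a row does not reach only later rows make up. A row lasts 1/12 s, in which the tool goes at most 41.7 mm and 7.16 degrees, less where a joint would pass 70% of its speed; a pose out of reach is approached as far as the arm can. A call with a gripper value outside its range is refused whole. The fingers move at their own pace and stop on an object; the grip force is fixed at half the most. Time passes only in rows, so rows that repeat a pose let the fingers close. It gives the time, the measured TCP pose, the force and the opening at its end, in the units of the state.
- read_state(): the state, without advancing time (a new reading comes with each control period).
- capture(name): name is "scene" or "top" or "wrist"; returns the picture (480x640x3 uint8, red, green, blue); there is no depth.
- camera_info(name): a dict with "fov_y" (degrees; the focal length in pixels is half the picture's height over the tangent of half this angle, whatever the lens; pixels are square), "cx", "cy" (the principal point, pixels), "view" (4x4, takes a point from world to camera coordinates); the wrist camera has in their place "tool_from_camera" (4x4, takes a point from camera to tool coordinates, whose origin is the TCP and whose axes are the tool frame's). Camera axes: x right, y down, z forward; pixel columns grow to the right and rows downward; lengths in m; the calibration is good to about 2 mm. A picture is of the moment at which its call begins: read the wrist's pose just before it. camera_info takes no time and is no camera call.
- hand_in(): hands the job in, once; it reports no verdict.
Trained networks look in the newest picture that a camera, given by its name, has taken for a name from the list of things; names that differ only in an ending like _2 or _b are one class to them, and where a whole thing is asked for, a point or a joint stands for the part that bears it (a point fixed in the world has none). Each returns a list of dicts, best first, with "confidence" (0 to 1); they miss things now and then, are a little off and sometimes report something else, mostly with a low value. They report only what shows in the picture. A call takes as long as a camera call.
- trace(target, camera): "mask" (480x640 bool, what is visible of it).
- tip_of(target, camera): "position" ([x, y, z] in m, in world coordinates, good to about 4 mm: a listed point, or the origin of a listed thing).
The state is a dict: "time_s": time; "joint_positions": joint angles; "qvel": joint speeds; "tau": joint torques, N m; "position": TCP position; "tcp_rot": TCP orientation; "force": force on the tool from outside, world axes, zero at the start; "moment": the same for the moment, N m; "opening": opening from 0.0 (shut) to 1.0 (fully open).
Only numpy, scipy, OpenCV 4.12 (cv2) and the standard library are available. Lean on these libraries where they do the work, as an engineer would, in place of code of your own. Each camera call takes 0.05 s, during which the arm holds its last target.

### The job

Finish closing the jar that stands on the shuttle of the little screw press: push the shuttle all the way in under the press, then turn the red knob clockwise until the cork is jammed tight in the jar's neck and the screw comes up solid, without forcing it further, which would crack the jar. Let your hand go down and up with the knob as it turns, for it is only a push fit on the screw and must not be pulled off. Then unscrew the press until its pad stands well clear of the cork, more than 5 mm, and let go, leaving the jar there and everything else on the bench alone.

Things in the scene. Friction and masses are not known exactly. Their poses are not given: they have to be found in the camera images.
- shuttle_handle (a point): centre of the upright black grip (28 mm across, 34 mm high) at the front end of the aluminium shuttle; this point is 17 mm below the grip's top and 39 mm above the shuttle plate. The grip stands 130 mm from the jar's axis. Axes as press
- shuttle (a joint): how far the shuttle is pushed in, m: 0 fully out, 0.090 against its end stop, with the jar under the press. It slides along the +y axis of press and rubs with about 2 N
- stem_top (a point): top of the brass stem of the screw, inside the knob, 12 mm above knob_grip while the knob is fully on. The knob is a push fit: a pull upwards of about 10 N draws it up off the stem, as when the hand does not go down with the turning screw; pushed down it rests on a shoulder
- press: dark green cast C-frame screw press fixed to the bench, base 150 x 300 x 20 mm. Origin on the bench directly below the screw's axis, z up; its throat opens to its -y side, where the shuttle comes out; its column stands on the +y side
- press_head (a point): centre of the top of the nut boss (54 mm across), on the screw's axis, 204 mm above the bench; the press's head around it is 200 mm high; a thin brass collar round the screw reaches 208 mm
- knob_grip (a point): centre of the red fluted knob (44 mm across, 32 mm high, vertical axis) on top of the screw, 253 to 256 mm above the bench at the start. Turned clockwise seen from above, knob and screw go down together, 30 mm a turn (4.77 mm per rad), and up anticlockwise; the hand must follow. From the start it can go at least 20 mm down, 5 mm up. It stays where it is left; turning it free takes about 0.05 N m
- ram: the screw's flat round pad (black, 44 mm across), going up and down with the knob, not turning; origin at the centre of its underside, the pressing face, 130 mm below knob_grip, z up. When the cork jams tight the screw comes up solid: 0.4 to 0.5 N m on the knob (about 100 N under the pad) seats it firmly; 150 N under the pad (about 0.7 N m) cracks the jar. A push down on the knob adds straight to this press force
- jar: the clear glass jar (60 mm across, 72 mm high without cork) in the shuttle's shallow wooden nest; origin at the centre of its underside, z up
- jar_rim (a point): centre of the jar's rim, 72 mm above the jar's underside
- cork_top (a point): centre of the flat top of the jar's tapered cork (43 mm across the top, 33 mm at the foot, 26 mm high). It starts 13 to 20 mm above the rim. Pushing it in takes 40 to 50 N (0.12 to 0.25 N m on the knob, less held still than turning) for 5 to 8 mm, then it jams tight and goes no further, each cork at its own depth, with its top 8 to 12 mm above the rim. It stays where it is pushed
- jar_done_a: bystander: a finished closed jar like the one in the press (60 mm across, 82 mm high), purple plant; origin at the centre of its underside
- jar_done_b: bystander: a finished closed jar, 60 mm across, 82 mm high, green moss; origin at the centre of its underside
- cork_tray: bystander: open wooden tray of spare corks, 120 x 170 x 35 mm; origin at the centre of its underside
- spray: bystander: metal spray bottle with black trigger head, 52 mm across, 177 mm high; origin at the centre of its underside
- pot_black: bystander: black plant pot, 94 mm across, 75 mm high; origin at the centre of its underside
- gift_box: bystander: cardboard gift box, 85 x 85 x 60 mm; origin at the centre of its underside
- dibber: bystander: wooden dibber lying flat, 147 mm long, its tip at the origin and its length along its x axis

How it is judged (in metres and radians):
On the way, in this order (a step that is already met when the one before it is completed fails the run):
1. the shuttle is pushed in to its stop, the jar under the press (value of joint shuttle above 0.086 m and velocity of joint shuttle below 0.01 m/s), for 0.2 s.
2. the cork is jammed tight: the press bears on it with more than 60 N, the jar under the press (value of joint shuttle above 0.086 m and z of cork_top in the frame of jar below 0.0855 m and contact force between ram and jar above 60 N), for 0.1 s.
At the end, for the whole second after the job is handed in: The shuttle is within 4 mm of its stop, the jar upright and still on it under the press (within 8 mm of the screw's axis); the cork is down (its top at most 13.5 mm above the rim); the pad is more than 5 mm above the cork and at rest; the knob is on its stem (drawn up by less than 3 mm) (value of joint shuttle above 0.086 m and z of cork_top in the frame of jar below 0.0855 m and z of knob_grip in the frame of ram below 0.133 m and z of ram in the frame of cork_top above 0.005 m and angle between jar's own z axis and vertical below 0.05 rad and linear speed of jar below 0.02 m/s and horizontal distance between jar_rim and ram below 0.008 m and contact force between ram and jar below 0.5 N and linear speed of ram below 0.01 m/s); the robot touches nothing.
It fails at once if the press loads the jar with more than 150 N: the jar cracks (contact force between ram and jar above 150 N).
It fails at once if the knob is pulled up off its stem by more than 3 mm (z of knob_grip in the frame of ram above 0.133 m).
It fails at once if the jar tips over (angle between jar's own z axis and vertical above 0.35 rad).
It fails at once if something else on the bench is moved by more than 30 mm (distance of any of jar_done_a, jar_done_b, cork_tray, spray, pot_black, gift_box, dibber from where it was at the start of the episode above 0.03 m).
It also fails if it takes over 69 s, if anything falls off the work surface, if the arm or the gripper's body presses on something with over 40 N, if the wrist force passes 120 N, or if a joint passes its speed limit or range.

## Working session

There is one attempt and no reset: what is moved stays moved. The work goes in short steps, Python scripts to look and compute and a tool call to move; the robot and the scene stay as the last step left them, time stands still between calls to the robot, and variables do not carry over. Pictures are saved under pics/ and viewed, and the job is handed in when it is done.

Besides the shell and the picture viewer there is one more tool, called after "Call:" as name(argument=value, ...) on one line, values as JSON. jog_arm: Moves the arm, as the interface text tells. Its arguments: {"type":"object","properties":{"steps":{"type":"array","items":{"type":"object","properties":{"fingers":{"type":"number"},"delta_pos":{"type":"array","items":{"type":"number"}},"turn":{"type":"number"}}}}},"required":["steps"]}

```bash
mkdir -p pics; ls; python3 - <<'E'
from rig import *
import cv2,numpy as np
s=read_state()
for k,v in s.items(): print(k,np.round(v,3).tolist())
a=capture("scene");b=capture("top")
cv2.imwrite("pics/s0.png",a[:,:,::-1]);cv2.imwrite("pics/t0.png",b[:,:,::-1])
for n in ["shuttle_handle","knob_grip","press","press_head","jar","cork_top","jar_rim","ram","spray","pot_black","gift_box","cork_tray","jar_done_a","dibber"]:
  for c in ["scene","top"]:
    r=tip_of(n,c)
    print(n,c,[(np.round(q["position"],3).tolist(),round(q["confidence"],2)) for q in r[:2]])
print(read_state()["time_s"])
E
```

```text
pics
time_s 0.0
joint_positions [54.459, 30.28, 82.158, -0.001, 67.688, -10.228]
qvel [-0.091, -0.069, 0.011, 0.024, -0.106, 0.109]
tau [0.0, -44.004, -17.66, 0.063, 0.058, -0.0]
position [0.267, 0.564, 0.239]
tcp_rot [[0.428, -0.001, -0.904], [0.904, -0.002, 0.428], [-0.002, -1.0, 0.0]]
force [0.435, -0.697, 0.265]
moment [0.013, 0.002, 0.007]
opening 0.999
shuttle_handle scene [([0.345, 0.466, -0.004], 0.71), ([0.504, -0.206, 0.069], 0.65)]
shuttle_handle top [([0.502, -0.199, 0.071], 0.86), ([0.57, 0.009, 0.255], 0.18)]
knob_grip scene [([0.566, 0.01, 0.252], 0.59)]
knob_grip top [([0.567, 0.011, 0.252], 0.77)]
press scene []
press top [([0.564, 0.006, -0.001], 0.73), ([0.613, -0.393, 0.002], 0.32)]
press_head scene [([0.564, 0.007, 0.199], 0.73)]
press_head top [([0.56, 0.013, 0.205], 0.7)]
jar scene []
jar top [([0.54, -0.078, 0.029], 0.57)]
cork_top scene [([0.538, -0.078, 0.122], 0.74)]
cork_top top [([0.54, -0.074, 0.111], 0.51)]
jar_rim scene [([0.539, -0.08, 0.103], 0.9), ([0.536, -0.078, 0.117], 0.7)]
jar_rim top [([0.54, -0.076, 0.104], 0.71), ([0.54, -0.078, 0.028], 0.67)]
ram scene [([0.564, 0.008, 0.123], 0.95)]
ram top [([0.569, 0.008, 0.125], 0.51), ([0.348, 0.467, 0.002], 0.21)]
spray scene [([0.474, 0.355, 0.002], 0.79)]
spray top [([0.474, 0.358, 0.002], 0.8)]
pot_black scene [([0.348, 0.467, -0.006], 0.6), ([0.54, -0.079, 0.102], 0.48)]
pot_black top []
gift_box scene [([0.278, -0.407, 0.0], 0.98), ([0.561, 0.009, 0.002], 0.71)]
gift_box top [([0.279, -0.407, -0.003], 0.95)]
cork_tray scene [([0.626, 0.467, -0.003], 0.72)]
cork_tray top [([0.625, 0.468, -0.002], 0.73)]
jar_done_a scene [([0.606, -0.39, 0.003], 0.6), ([0.499, -0.394, 0.002], 0.6)]
jar_done_a top [([0.615, -0.392, 0.002], 0.66), ([0.495, -0.396, -0.001], 0.51)]
dibber scene [([0.486, -0.531, -0.008], 0.94)]
dibber top [([0.489, -0.528, -0.005], 0.81)]
1.5
```

View pics/s0.png

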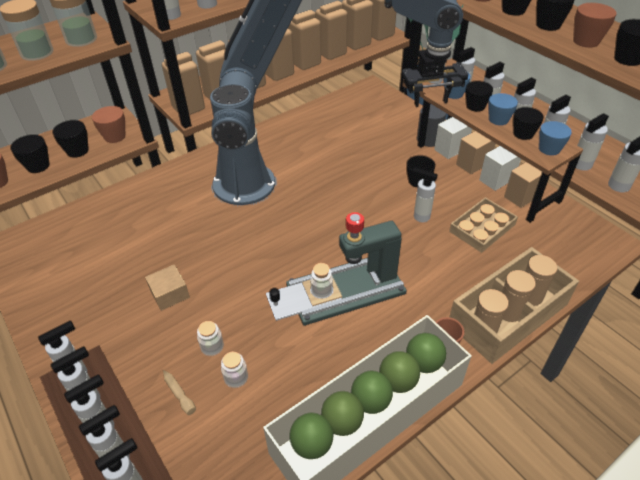

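View pics/t0.png

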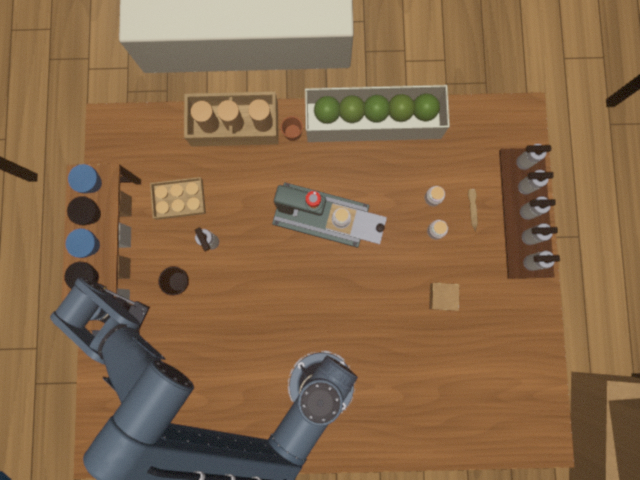

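The jar, shuttle and press are clear in both pictures, with the knob at about (0.565, 0.009). The push direction is about 73.5° in azimuth. I'll approach behind the grip with closed fingers, jaw axis crossing the push direction.

Call:
jog_arm(steps=[{"delta_pos": [10, -20, 30], "turn": -7, "fingers": 0}, {"delta_pos": [20, -50, 60], "turn": -14, "fingers": 0}, {"delta_pos": [224, -805, 80], "turn": -81, "fingers": 0}, {"delta_pos": [224, -805, 80], "turn": -81, "fingers": 0}, {"delta_pos": [224, -805, 80], "turn": -81, "fingers": 0}, {"delta_pos": [224, -805, 80], "turn": -81, "fingers": 0}, {"delta_pos": [224, -805, 80], "turn": -81, "fingers": 0}, {"delta_pos": [224, -805, 80], "turn": -81, "fingers": 0}, {"delta_pos": [224, -805, 80], "turn": -81, "fingers": 0}, {"delta_pos": [224, -805, 80], "turn": -81, "fingers": 0}, {"delta_pos": [224, -805, 80], "turn": -81, "fingers": 0}, {"delta_pos": [224, -805, 80], "turn": -81, "fingers": 0}, {"delta_pos": [224, -805, 80], "turn": -81, "fingers": 0}, {"delta_pos": [224, -805, 80], "turn": -81, "fingers": 0}, {"delta_pos": [224, -805, 80], "turn": -81, "fingers": 0}, {"delta_pos": [224, -805, 80], "turn": -81, "fingers": 0}, {"delta_pos": [224, -805, 80], "turn": -81, "fingers": 0}, {"delta_pos": [224, -805, 80], "turn": -81, "fingers": 0}, {"delta_pos": [224, -805, 80], "turn": -81, "fingers": 0}, {"delta_pos": [224, -805, 80], "turn": -81, "fingers": 0}])

```text
time_s: 3.17
position: [0.4824, -0.2096, 0.3189]
tcp_rot: [[0.96, 0.0, 0.282], [-0.282, -0.0, 0.96], [0.0, -1.0, 0.0]]
force: [0.8, 1.2, 1.1]
opening: 0.006
```

Call:
jog_arm(steps=[{"delta_pos": [8, -30, -20], "turn": 0, "fingers": 0}, {"delta_pos": [8, -30, -60], "turn": 0, "fingers": 0}, {"delta_pos": [8, -30, -100], "turn": 0, "fingers": 0}, {"delta_pos": [8, -30, -120], "turn": 0, "fingers": 0}, {"delta_pos": [8, -30, -120], "turn": 0, "fingers": 0}, {"delta_pos": [8, -30, -120], "turn": 0, "fingers": 0}])

```text
time_s: 3.67
position: [0.49, -0.2372, 0.1979]
tcp_rot: [[0.96, -0.002, 0.281], [-0.281, 0.002, 0.96], [-0.002, -1.0, 0.001]]
force: [-0.9, 0.5, 0.5]
opening: 0.001
```

```bash
python3 - <<'E'
from rig import *
import cv2,numpy as np
s=read_state();print(s["position"],s["force"],s["moment"])
b=capture("wrist");cv2.imwrite("pics/w1.png",b[:,:,::-1])
for n in ["shuttle_handle","cork_top","knob_grip"]:
  print(n,[(np.round(q["position"],4).tolist(),round(q["confidence"],2)) for q in tip_of(n,"wrist")[:2]])
print(camera_info("wrist"))
E
```

```text
[ 0.49002898 -0.23724235  0.19794688] [-0.87158001  0.51619061  0.53978675] [-0.11693362  0.017888   -0.02223568]
shuttle_handle [([0.5037, -0.2014, 0.0659], 0.77)]
cork_top []
knob_grip []
{'fov_y': 64.20015152745002, 'cx': 317.230485943861, 'cy': 245.14962362394542, 'tool_from_camera': array([[ 9.99999138e-01,  1.29444606e-03,  2.18368465e-04,
         4.81976514e-04],
       [ 1.18761031e-04, -2.54871758e-01,  9.66974856e-01,
        -1.45851689e-01],
       [ 1.30735275e-03, -9.66973997e-01, -2.54871692e-01,
         6.99426929e-02],
       [ 0.00000000e+00,  0.00000000e+00,  0.00000000e+00,
         1.00000000e+00]])}
```

View pics/w1.png

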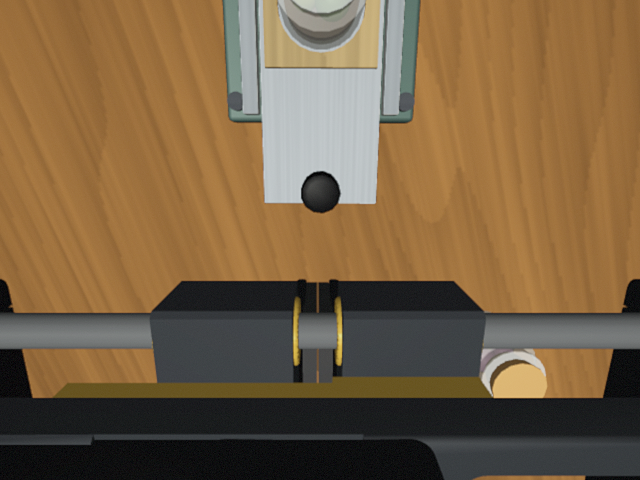

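Handle at pixel (320,192), shuttle vertical in the image, so I'm centred behind it. Next I descend and start the push.

Call:
jog_arm(steps=[{"delta_pos": [0, 0, -35], "turn": 0, "fingers": 0}, {"delta_pos": [0, 0, -70], "turn": 0, "fingers": 0}, {"delta_pos": [0, 0, -100], "turn": 0, "fingers": 0}, {"delta_pos": [0, 0, -120], "turn": 0, "fingers": 0}, {"delta_pos": [0, 0, -127], "turn": 0, "fingers": 0}, {"delta_pos": [1.1, 3.8, -127], "turn": 0, "fingers": 0}, {"delta_pos": [2.2, 7.7, -127], "turn": 0, "fingers": 0}, {"delta_pos": [3.4, 11.5, -127], "turn": 0, "fingers": 0}, {"delta_pos": [4.5, 15.4, -127], "turn": 0, "fingers": 0}, {"delta_pos": [5.6, 19.2, -127], "turn": 0, "fingers": 0}, {"delta_pos": [7.3, 25, -127], "turn": 0, "fingers": 0}, {"delta_pos": [9, 30.7, -127], "turn": 0, "fingers": 0}, {"delta_pos": [10.7, 36.5, -127], "turn": 0, "fingers": 0}, {"delta_pos": [12.4, 42.2, -127], "turn": 0, "fingers": 0}, {"delta_pos": [14, 48, -127], "turn": 0, "fingers": 0}, {"delta_pos": [15.7, 53.8, -127], "turn": 0, "fingers": 0}, {"delta_pos": [17.4, 59.5, -127], "turn": 0, "fingers": 0}, {"delta_pos": [19.1, 65.3, -127], "turn": 0, "fingers": 0}, {"delta_pos": [20.8, 71, -127], "turn": 0, "fingers": 0}, {"delta_pos": [22.5, 76.8, -127], "turn": 0, "fingers": 0}])

```text
time_s: 5.53
position: [0.5132, -0.1602, 0.0716]
tcp_rot: [[0.96, 0.0, 0.281], [-0.281, -0.0, 0.96], [0.0, -1.0, -0.0]]
force: [1.8, -3.4, -0.3]
opening: 0.007
```

Call:
jog_arm(steps=[{"delta_pos": [1.1, 3.8, 0], "turn": 0, "fingers": 0}, {"delta_pos": [2.2, 7.7, 0], "turn": 0, "fingers": 0}, {"delta_pos": [3.1, 10.6, 0], "turn": 0, "fingers": 0}, {"delta_pos": [3.9, 13.4, 0], "turn": 0, "fingers": 0}, {"delta_pos": [4.5, 15.4, 0], "turn": 0, "fingers": 0}, {"delta_pos": [5.1, 17.3, 0], "turn": 0, "fingers": 0}, {"delta_pos": [5.6, 19.2, 0], "turn": 0, "fingers": 0}, {"delta_pos": [5.6, 19.2, 0], "turn": 0, "fingers": 0}])

```text
time_s: 6.2
position: [0.5179, -0.1408, 0.0714]
tcp_rot: [[0.96, -0.001, 0.281], [-0.281, 0.001, 0.96], [-0.002, -1.0, 0.001]]
force: [0.6, -1.2, -0.1]
opening: 0.004
```

Call:
jog_arm(steps=[{"delta_pos": [0.3, 1, 0], "turn": 0, "fingers": 0}, {"delta_pos": [0.6, 2, 0], "turn": 0, "fingers": 0}, {"delta_pos": [0.9, 3, 0], "turn": 0, "fingers": 0}, {"delta_pos": [1.2, 4, 0], "turn": 0, "fingers": 0}, {"delta_pos": [1.2, 4, 0], "turn": 0, "fingers": 0}])

```text
time_s: 6.62
position: [0.5187, -0.1385, 0.0715]
tcp_rot: [[0.96, -0.002, 0.279], [-0.279, -0.002, 0.96], [-0.002, -1.0, -0.002]]
force: [-3.2, -7.4, -0.5]
opening: 0.007
```

Call:
jog_arm(steps=[{"delta_pos": [0.3, 1, 0], "turn": 0, "fingers": 0}, {"delta_pos": [0.6, 2, 0], "turn": 0, "fingers": 0}, {"delta_pos": [0.6, 2, 0], "turn": 0, "fingers": 0}, {"delta_pos": [0.6, 2, 0], "turn": 0, "fingers": 0}])

```text
time_s: 6.95
position: [0.5188, -0.1383, 0.0715]
tcp_rot: [[0.96, -0.003, 0.279], [-0.279, -0.004, 0.96], [-0.002, -1.0, -0.005]]
force: [-5.9, -13.1, -0.4]
opening: 0.005
```

```bash
python3 - <<'E'
from rig import *
import cv2,numpy as np
s=read_state();print(s["position"],s["force"],s["moment"])
for c in ["scene","top"]:
  b=capture(c);cv2.imwrite(f"pics/{c}2.png",cv2.resize(b[150:330,220:420,::-1],None,fx=3,fy=3,interpolation=2))
  for n in ["shuttle_handle","cork_top","jar_rim","knob_grip"]:
    print(c,n,[(np.round(q["position"],4).tolist(),round(q["confidence"],2)) for q in tip_of(n,c)[:1]])
E
```

```text
[ 0.51880037 -0.13830096  0.07151646] [ -5.94075263 -13.11690334  -0.42971067] [-2.29137834  0.98684329 -0.01979656]
scene shuttle_handle [([0.5301, -0.1173, 0.0697], 0.95)]
scene cork_top [([0.5624, 0.0064, 0.1217], 0.52)]
scene jar_rim [([0.5646, 0.007, 0.1033], 0.73)]
scene knob_grip [([0.5651, 0.0114, 0.2503], 0.8)]
top shuttle_handle [([0.4902, -0.53, -0.0083], 0.37)]
top cork_top []
top jar_rim [([0.5646, 0.0115, 0.2042], 0.56)]
top knob_grip [([0.5671, 0.0091, 0.2531], 0.47)]
```

View pics/scene2.png

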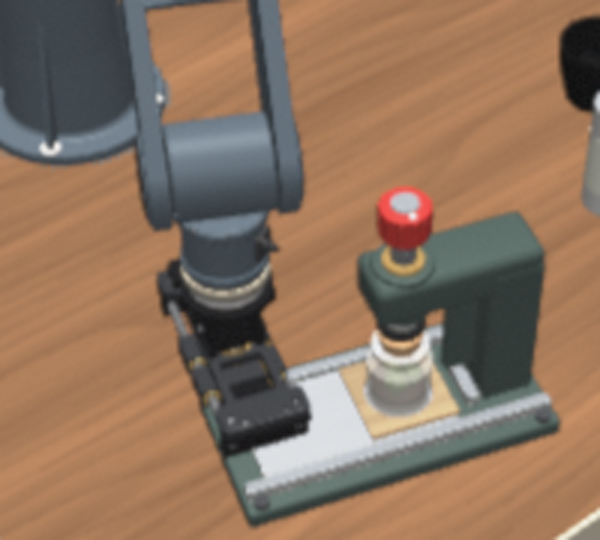

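Call:
jog_arm(steps=[{"delta_pos": [-4, -14, 0], "turn": 0, "fingers": 0}, {"delta_pos": [-8, -28, 5], "turn": 0, "fingers": 0}, {"delta_pos": [-8, -28, 40], "turn": 0, "fingers": 0}, {"delta_pos": [-8, -28, 80], "turn": 0, "fingers": 20}, {"delta_pos": [-8, -28, 120], "turn": 7, "fingers": 50}, {"delta_pos": [-8, -28, 160], "turn": 14, "fingers": 90}, {"delta_pos": [-8, -28, 200], "turn": 21, "fingers": 90}, {"delta_pos": [-8, -28, 235], "turn": 28, "fingers": 90}, {"delta_pos": [-4, -14, 268], "turn": 35, "fingers": 90}, {"delta_pos": [6, 20, 268], "turn": 42, "fingers": 90}, {"delta_pos": [17, 52, 268], "turn": 49, "fingers": 90}, {"delta_pos": [28, 86, 268], "turn": 56, "fingers": 90}, {"delta_pos": [38, 120, 268], "turn": 63, "fingers": 90}, {"delta_pos": [44, 140, 268], "turn": 70, "fingers": 90}, {"delta_pos": [47.2, 148.5, 268], "turn": 77, "fingers": 90}, {"delta_pos": [47.2, 148.5, 268], "turn": 84, "fingers": 90}, {"delta_pos": [47.2, 148.5, 268], "turn": 91, "fingers": 90}, {"delta_pos": [47.2, 148.5, 268], "turn": 98, "fingers": 90}, {"delta_pos": [47.2, 148.5, 268], "turn": 105, "fingers": 90}, {"delta_pos": [47.2, 148.5, 268], "turn": 112, "fingers": 90}])

```text
time_s: 9.12
position: [0.5663, 0.014, 0.339]
tcp_rot: [[-0.106, -0.003, -0.994], [0.994, 0.002, -0.106], [0.002, -1.0, 0.003]]
force: [-0.3, -0.2, -0.2]
opening: 0.902
```

Call:
jog_arm(steps=[{"turn": 7, "fingers": 90}, {"turn": 14, "fingers": 90}, {"turn": 21, "fingers": 90}, {"turn": 28, "fingers": 90}, {"turn": 35, "fingers": 90}, {"turn": 35, "fingers": 90}, {"turn": 35, "fingers": 90}])

```text
$.steps[0]: bad value
```

```bash
python3 - <<'E'
from rig import *
import cv2,numpy as np
s=read_state();print(s["time_s"],s["position"],s["force"],s["moment"],s["joint_positions"]);print(s["tcp_rot"])
b=capture("wrist");cv2.imwrite("pics/w3.png",b[:,:,::-1])
for n in ["knob_grip"]:
  print(n,[(np.round(q["position"],4).tolist(),round(q["confidence"],2)) for q in tip_of(n,"wrist")[:1]])
b=capture("scene")
for n in ["shuttle_handle","knob_grip","jar_rim","cork_top"]:
  print(n,[(np.round(q["position"],4).tolist(),round(q["confidence"],2)) for q in tip_of(n,"scene")[:1]])
m=trace("knob_grip","wrist")
if m:
  r=m[0]["mask"];ys,xs=np.nonzero(r);print(m[0]["confidence"],xs.min(),xs.max(),ys.min(),ys.max(),xs.mean(),ys.mean())
E
```

```text
9.1167 [0.56634293 0.01402121 0.33896594] [-0.31083719 -0.24409095 -0.24493678] [0.06164839 0.01609203 0.01180566] [-9.91371685e+00  1.99354512e+01  8.31048030e+01  6.44320694e-02
  7.71318728e+01 -1.05989038e+02]
[[-0.10558249 -0.00277044 -0.99440669]
 [ 0.99440877  0.00159713 -0.10558716]
 [ 0.00188072 -0.99999489  0.00258632]]
knob_grip [([0.5636, 0.0094, 0.2539], 0.64)]
shuttle_handle [([0.5291, -0.1168, 0.0696], 0.83)]
knob_grip [([0.5658, 0.0078, 0.2529], 0.65)]
jar_rim [([0.565, 0.0137, 0.0302], 0.74)]
cork_top [([0.5624, 0.0049, 0.1238], 0.55)]
0.95 271 347 218 297 309.0126555126555 258.1141141141141
```

View pics/w3.png

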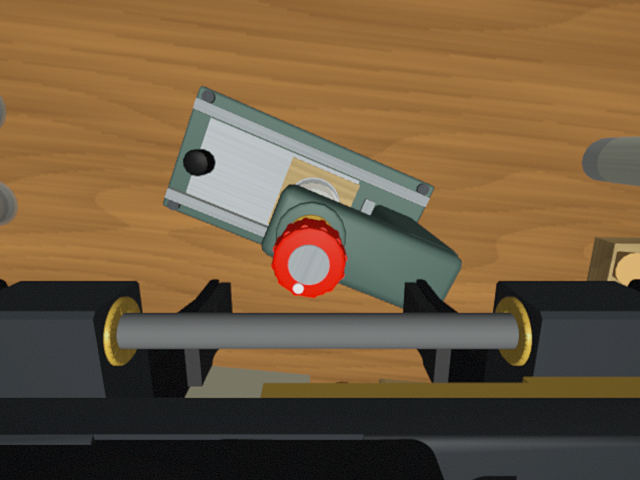

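```bash
python3 - <<'E'
from rig import *
import cv2,numpy as np
s=read_state();ci=camera_info("wrist");T=ci["tool_from_camera"];R=np.array(s["tcp_rot"]);p=np.array(s["position"])
f=240/np.tan(np.radians(ci["fov_y"]/2))
im=cv2.imread("pics/w3.png").astype(int)
g=(abs(im[:,:,2]-im[:,:,1])<25)&(im.sum(2)>300);g[:235]=0;g[292:]=0;g[:,:280]=0;g[:,338:]=0
n,l,st,c=cv2.connectedComponentsWithStats(g.astype(np.uint8));i=1+st[1:,4].argmax();print(st[i],c[i])
for z in(.268,.2695,.271):
  d=R@T[:3,:3]@np.array([(c[i][0]-ci["cx"])/f,(c[i][1]-ci["cy"])/f,1]);o=p+R@T[:3,3]
  print(o+d*(z-o[2])/d[2])
E
```

```text
[ 289  245   40   39 1246] [308.42776886 264.16211878]
[0.56791709 0.00835117 0.268     ]
[0.56744014 0.00833919 0.2695    ]
[0.56696318 0.00832721 0.271     ]
```

Call:
jog_arm(steps=[{"delta_pos": [-0.5, -5.2, -20], "turn": 0, "fingers": 90}, {"delta_pos": [-0.5, -5.2, -50], "turn": 0, "fingers": 90}, {"delta_pos": [-0.5, -5.2, -75], "turn": 0, "fingers": 90}, {"delta_pos": [-0.5, -5.2, -87.5], "turn": 0, "fingers": 90}, {"delta_pos": [-0.5, -5.2, -87.5], "turn": 0, "fingers": 90}, {"delta_pos": [-0.5, -5.2, -87.5], "turn": 0, "fingers": 90}])

```text
time_s: 10.02
position: [0.5668, 0.0078, 0.2517]
tcp_rot: [[-0.098, -0.001, -0.995], [0.995, 0.0, -0.098], [0.0, -1.0, 0.001]]
force: [0.6, -0.9, 0.6]
opening: 0.905
```

```bash
python3 - <<'E'
from rig import *
import cv2,numpy as np
s=read_state();print(s["time_s"],s["position"],s["force"],s["moment"])
b=capture("wrist");cv2.imwrite("pics/w4.png",b[:,:,::-1])
ci=camera_info("wrist");T=ci["tool_from_camera"];R=np.array(s["tcp_rot"]);p=np.array(s["position"])
f=240/np.tan(np.radians(ci["fov_y"]/2))
Ti=np.linalg.inv(T);q=Ti@np.r_[R.T@(np.array([p[0],p[1],.2695])-p),1];print("expected px of tool axis at knob top",q[0]/q[2]*f+ci["cx"],q[1]/q[2]*f+ci["cy"],"px/mm",f/q[2]/1000)
E
```

```text
10.0167 [0.56679127 0.0078483  0.25169756] [ 0.61087895 -0.9368311   0.55040623] [ 0.00553286 -0.00437778 -0.00101138]
expected px of tool axis at knob top 316.30322809525126 336.97131428601426 px/mm 2.706127536544195
```

View pics/w4.png

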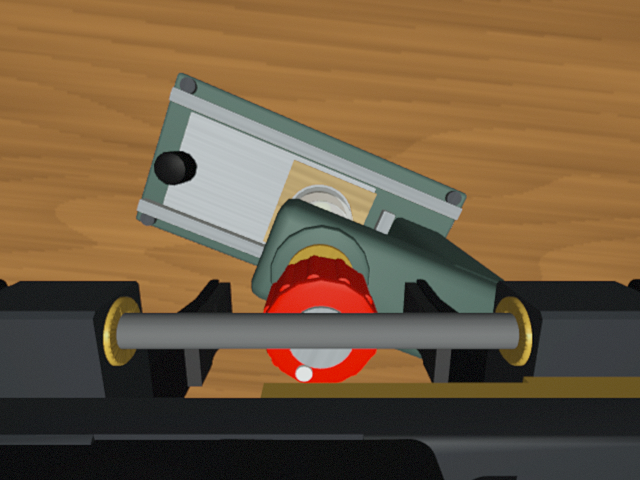

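Call:
jog_arm(steps=[{"delta_pos": [0, 1.5, 0], "turn": 0, "fingers": 90}, {"delta_pos": [0, 1.5, 0], "turn": 0, "fingers": 50}, {"delta_pos": [0, 1.5, 0], "turn": 0, "fingers": 45}, {"delta_pos": [0, 1.5, 0], "turn": 0, "fingers": 30}, {"delta_pos": [0, 1.5, 0], "turn": 0, "fingers": 30}, {"delta_pos": [0, 1.5, 0], "turn": 0, "fingers": 30}, {"delta_pos": [0, 1.5, 0], "turn": 0, "fingers": 30}, {"delta_pos": [0, 1.5, 0], "turn": 0, "fingers": 30}])

```text
time_s: 10.73
position: [0.567, 0.0091, 0.2522]
tcp_rot: [[-0.099, 0.0, -0.995], [0.995, -0.001, -0.099], [-0.001, -1.0, -0.0]]
force: [-1.0, -0.7, 0.3]
opening: 0.496
```

```bash
cat > st.py <<'E'
from rig import *
import numpy as np
s=read_state();R=np.array(s["tcp_rot"])
print(s["time_s"],"p",np.round(s["position"],4),"F",np.round(s["force"],2),"M",np.round(s["moment"],3),"az",np.degrees(np.arctan2(R[1,0],R[0,0])).round(2),"op",round(s["opening"],3),"tau6",s["tau"][5],"j6",s["joint_positions"][5])
E
python3 st.py
```

```text
10.7333 p [0.567  0.0091 0.2522] F [-1.02 -0.68  0.32] M [-0.11   0.     0.002] az 95.69 op 0.496 tau6 -0.0018659869238035753 j6 -106.02731887488507
```

Call:
jog_arm(steps=[{"delta_pos": [0, 0, -0.33], "turn": -4, "fingers": 30}, {"delta_pos": [0, 0, -0.67], "turn": -8, "fingers": 30}, {"delta_pos": [0, 0, -1.0], "turn": -12, "fingers": 30}, {"delta_pos": [0, 0, -1.33], "turn": -16, "fingers": 30}, {"delta_pos": [0, 0, -1.67], "turn": -20, "fingers": 30}, {"delta_pos": [0, 0, -2.0], "turn": -24, "fingers": 30}])

```text
time_s: 11.23
position: [0.567, 0.0083, 0.2502]
tcp_rot: [[0.317, -0.0, -0.948], [0.948, -0.002, 0.317], [-0.002, -1.0, -0.0]]
force: [-0.6, -2.4, 0.8]
opening: 0.497
```

```bash
python3 st.py
```

```text
11.2333 p [0.567  0.0083 0.2502] F [-0.59 -2.43  0.79] M [-0.437  0.028 -0.03 ] az 71.51 op 0.497 tau6 -0.5130831710994244 j6 -81.83883820100614
```

Call:
jog_arm(steps=[{"delta_pos": [0, 0, -0.33], "turn": -4, "fingers": 30}, {"delta_pos": [0, 0, -0.67], "turn": -8, "fingers": 30}, {"delta_pos": [0, 0, -1.0], "turn": -12, "fingers": 30}, {"delta_pos": [0, 0, -1.33], "turn": -16, "fingers": 30}, {"delta_pos": [0, 0, -1.67], "turn": -20, "fingers": 30}, {"delta_pos": [0, 0, -1.67], "turn": -20, "fingers": 30}])

```text
time_s: 11.73
position: [0.5667, 0.0078, 0.2485]
tcp_rot: [[0.621, -0.001, -0.784], [0.784, -0.003, 0.621], [-0.003, -1.0, -0.001]]
force: [-1.1, -5.0, 1.1]
opening: 0.501
```

```bash
python3 st.py
```

```text
11.7333 p [0.5667 0.0078 0.2485] F [-1.11 -5.01  1.13] M [-0.835  0.233 -0.04 ] az 51.62 op 0.501 tau6 0.34173326566815376 j6 -61.95299954821369
```

Call:
jog_arm(steps=[{"delta_pos": [0, -1.5, -0.33], "turn": -4, "fingers": 30}, {"delta_pos": [0, -1.5, -0.67], "turn": -8, "fingers": 30}, {"delta_pos": [0, -1.5, -1.0], "turn": -12, "fingers": 30}, {"delta_pos": [0, -1.5, -1.0], "turn": -12, "fingers": 30}])

```text
time_s: 12.07
position: [0.5664, 0.0074, 0.2475]
tcp_rot: [[0.769, -0.001, -0.639], [0.639, -0.001, 0.769], [-0.002, -1.0, 0.0]]
force: [-2.4, -2.8, 2.0]
opening: 0.496
```

```bash
python3 st.py; python3 - <<'E'
from rig import *
import cv2
b=capture("wrist");cv2.imwrite("pics/w5.png",b[:,:,::-1])
b=capture("scene");cv2.imwrite("pics/s5.png",cv2.resize(b[180:320,280:420,::-1],None,fx=4,fy=4,interpolation=2))
E
```

```text
12.0667 p [0.5664 0.0074 0.2475] F [-2.39 -2.83  2.04] M [-0.49   0.364 -0.056] az 39.7 op 0.496 tau6 0.3138930816203356 j6 -50.19332997627309
```

View pics/w5.png

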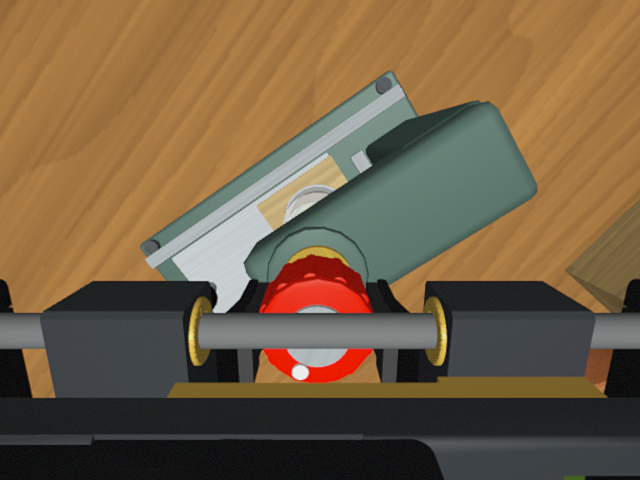

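View pics/s5.png

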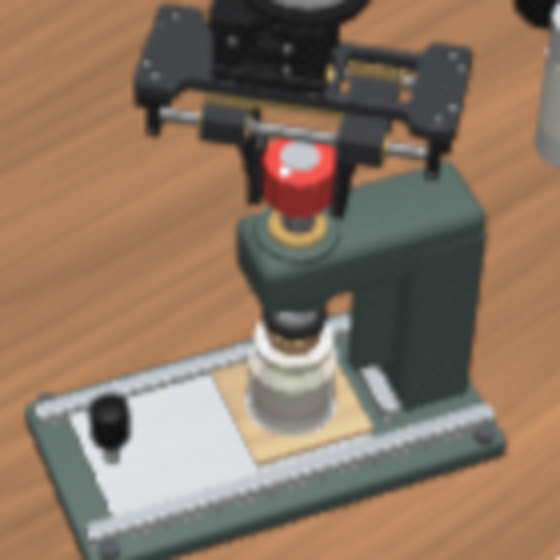

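The knob's white dot is still at the same place in the hand's view, (300,372), so it turns with the hand, and the pad is nearly on the cork. I'll trim out the sideways force and go on.

Call:
jog_arm(steps=[{"delta_pos": [-0.5, -0.5, -0.25], "turn": -3, "fingers": 30}, {"delta_pos": [-0.8, -0.8, -0.5], "turn": -6, "fingers": 30}, {"delta_pos": [-1, -1, -0.75], "turn": -9, "fingers": 30}, {"delta_pos": [-1, -1, -1.0], "turn": -12, "fingers": 30}, {"delta_pos": [-1, -1, -1.25], "turn": -15, "fingers": 30}])

```text
time_s: 12.58
position: [0.5659, 0.0071, 0.2463]
tcp_rot: [[0.909, -0.0, -0.418], [0.418, 0.0, 0.909], [0.0, -1.0, 0.0]]
force: [-1.4, -1.6, 3.0]
opening: 0.495
```

```bash
python3 st.py
```

```text
12.5833 p [0.5659 0.0071 0.2463] F [-1.44 -1.64  3.03] M [-0.342  0.332 -0.029] az 24.69 op 0.495 tau6 -0.37976366467773914 j6 -35.30458844025979
```

Call:
jog_arm(steps=[{"delta_pos": [-0.3, -0.3, -0.25], "turn": -3, "fingers": 30}, {"delta_pos": [-0.5, -0.5, -0.5], "turn": -6, "fingers": 30}, {"delta_pos": [-0.5, -0.5, -0.7], "turn": -9, "fingers": 30}, {"delta_pos": [-0.5, -0.5, -0.95], "turn": -12, "fingers": 30}, {"delta_pos": [-0.5, -0.5, -1.2], "turn": -15, "fingers": 30}])

```text
time_s: 13.0
position: [0.5654, 0.0068, 0.2451]
tcp_rot: [[0.986, -0.0, -0.169], [0.169, 0.001, 0.986], [-0.0, -1.0, 0.001]]
force: [-1.2, -0.6, 2.4]
opening: 0.496
```

```bash
python3 st.py
```

```text
13.0 p [0.5654 0.0068 0.2451] F [-1.22 -0.61  2.39] M [-0.216  0.251  0.284] az 9.74 op 0.496 tau6 -0.17521386500447989 j6 -20.401274476905236
```

Call:
jog_arm(steps=[{"delta_pos": [0, 0, -0.17], "turn": -2, "fingers": 30}, {"delta_pos": [0, 0, -0.33], "turn": -4, "fingers": 30}, {"delta_pos": [0, 0, -0.5], "turn": -6, "fingers": 30}])

```text
time_s: 13.25
position: [0.5652, 0.0068, 0.2446]
tcp_rot: [[0.998, -0.001, -0.066], [0.066, 0.001, 0.998], [-0.001, -1.0, 0.001]]
force: [-2.6, -0.3, 2.0]
opening: 0.497
```

```bash
python3 st.py
```

```text
13.25 p [0.5652 0.0068 0.2446] F [-2.56 -0.32  1.96] M [-0.197  0.438  0.247] az 3.79 op 0.497 tau6 -0.03754828590899706 j6 -14.450880993257128
```

Call:
jog_arm(steps=[{"delta_pos": [-0.5, 0, -0.17], "turn": -2, "fingers": 30}, {"delta_pos": [-0.5, 0, -0.33], "turn": -4, "fingers": 30}, {"delta_pos": [-0.5, 0, -0.5], "turn": -6, "fingers": 30}, {"delta_pos": [-0.5, 0, -0.67], "turn": -8, "fingers": 30}, {"delta_pos": [-0.5, 0, -0.83], "turn": -10, "fingers": 30}, {"delta_pos": [-0.5, 0, -1.0], "turn": -12, "fingers": 30}, {"delta_pos": [-0.5, 0, -1.17], "turn": -14, "fingers": 30}])

```text
time_s: 13.83
position: [0.5647, 0.0069, 0.2435]
tcp_rot: [[0.984, -0.0, 0.177], [-0.177, 0.001, 0.984], [-0.001, -1.0, 0.001]]
force: [-1.5, -0.6, 2.0]
opening: 0.496
```

```bash
python3 st.py
```

```text
13.8333 p [0.5647 0.0069 0.2435] F [-1.52 -0.64  2.01] M [-0.206  0.43   0.257] az -10.21 op 0.496 tau6 -0.033016110537573695 j6 -0.4619875682877952
```

Call:
jog_arm(steps=[{"delta_pos": [-0.3, 0, -0.17], "turn": -2, "fingers": 30}, {"delta_pos": [-0.3, 0, -0.33], "turn": -4, "fingers": 30}, {"delta_pos": [-0.3, 0, -0.5], "turn": -6, "fingers": 30}, {"delta_pos": [-0.3, 0, -0.67], "turn": -8, "fingers": 30}, {"delta_pos": [-0.3, 0, -0.83], "turn": -10, "fingers": 30}, {"delta_pos": [-0.3, 0, -1.0], "turn": -12, "fingers": 30}])

```text
time_s: 14.33
position: [0.5643, 0.007, 0.2425]
tcp_rot: [[0.926, -0.001, 0.378], [-0.378, 0.001, 0.926], [-0.001, -1.0, 0.0]]
force: [-1.9, 0.7, 3.1]
opening: 0.499
```

```bash
python3 st.py
```

```text
14.3333 p [0.5643 0.007  0.2425] F [-1.92  0.71  3.07] M [-0.233  0.439  0.228] az -22.2 op 0.499 tau6 -0.029150472837500274 j6 11.530677716922678
```

Call:
jog_arm(steps=[{"delta_pos": [-0.3, 0, -0.15], "turn": -2, "fingers": 30}, {"delta_pos": [-0.3, 0, -0.3], "turn": -4, "fingers": 30}, {"delta_pos": [-0.3, 0, -0.45], "turn": -6, "fingers": 30}, {"delta_pos": [-0.3, 0, -0.6], "turn": -8, "fingers": 30}, {"delta_pos": [-0.3, 0, -0.77], "turn": -10, "fingers": 30}])

```text
time_s: 14.75
position: [0.564, 0.0071, 0.2417]
tcp_rot: [[0.846, -0.001, 0.533], [-0.533, 0.001, 0.846], [-0.001, -1.0, 0.001]]
force: [-2.3, -0.0, 1.6]
opening: 0.494
```

```bash
python3 st.py
```

```text
14.75 p [0.564  0.0071 0.2417] F [-2.27 -0.03  1.6 ] M [-0.113  0.455  0.271] az -32.21 op 0.494 tau6 -0.0244070595363155 j6 21.523810192326565
```

Call:
jog_arm(steps=[{"delta_pos": [-0.3, 0, -0.17], "turn": -2, "fingers": 30}, {"delta_pos": [-0.3, 0, -0.33], "turn": -4, "fingers": 30}, {"delta_pos": [-0.3, 0, -0.5], "turn": -6, "fingers": 30}])

```text
time_s: 15.0
position: [0.5638, 0.0072, 0.2412]
tcp_rot: [[0.786, -0.0, 0.619], [-0.619, 0.001, 0.786], [-0.001, -1.0, 0.001]]
force: [-1.6, 0.8, 2.0]
opening: 0.5
```

```bash
python3 st.py
```

```text
15.0 p [0.5638 0.0072 0.2412] F [-1.63  0.75  1.97] M [-0.072  0.432  0.241] az -38.21 op 0.5 tau6 -0.02151766384486109 j6 27.518220544292692
```

Call:
jog_arm(steps=[{"delta_pos": [-0.3, 0, -0.17], "turn": -2, "fingers": 30}, {"delta_pos": [-0.3, 0, -0.33], "turn": -4, "fingers": 30}])

```text
time_s: 15.17
position: [0.5637, 0.0073, 0.2408]
tcp_rot: [[0.741, 0.0, 0.672], [-0.672, 0.001, 0.741], [-0.001, -1.0, 0.001]]
force: [-1.2, 0.4, 1.7]
opening: 0.498
```

```bash
python3 st.py
```

```text
15.1667 p [0.5637 0.0073 0.2408] F [-1.22  0.44  1.71] M [-0.066  0.338  0.222] az -42.21 op 0.498 tau6 -0.019208058365620673 j6 31.511412047032213
```

Call:
jog_arm(steps=[{"delta_pos": [-0.3, 0, -0.17], "turn": -2, "fingers": 30}, {"delta_pos": [-0.3, 0, -0.33], "turn": -4, "fingers": 30}])

```text
time_s: 15.33
position: [0.5636, 0.0074, 0.2405]
tcp_rot: [[0.692, 0.0, 0.722], [-0.722, 0.002, 0.692], [-0.001, -1.0, 0.001]]
force: [-1.0, 0.3, 2.1]
opening: 0.497
```

```bash
python3 st.py
```

```text
15.3333 p [0.5636 0.0074 0.2405] F [-0.99  0.29  2.09] M [0.008 0.345 0.294] az -46.21 op 0.497 tau6 -0.01632627099752426 j6 35.50585975082261
```

Call:
jog_arm(steps=[{"delta_pos": [-0.2, 0, -0.08], "turn": -1, "fingers": 30}, {"delta_pos": [-0.2, 0, -0.17], "turn": -2, "fingers": 30}])

```text
time_s: 15.5
position: [0.5635, 0.0074, 0.2403]
tcp_rot: [[0.666, 0.001, 0.746], [-0.746, 0.002, 0.666], [-0.001, -1.0, 0.002]]
force: [0.6, 2.1, 1.1]
opening: 0.497
```

```bash
python3 st.py
```

```text
15.5 p [0.5635 0.0074 0.2403] F [0.55 2.09 1.13] M [0.29  0.211 0.199] az -48.25 op 0.497 tau6 0.1210177643224597 j6 37.530392576066724
```

Call:
jog_arm(steps=[{"delta_pos": [-0.2, 0, -0.08], "turn": -1, "fingers": 30}, {"delta_pos": [-0.2, 0, -0.17], "turn": -2, "fingers": 30}])

```text
time_s: 15.67
position: [0.5634, 0.0073, 0.2401]
tcp_rot: [[0.638, 0.001, 0.77], [-0.77, 0.002, 0.638], [-0.001, -1.0, 0.002]]
force: [0.6, 3.6, 1.0]
opening: 0.498
```

```bash
python3 st.py
```

```text
15.6667 p [0.5634 0.0073 0.2401] F [0.56 3.63 1.02] M [0.586 0.058 0.285] az -50.35 op 0.498 tau6 0.11587862391024828 j6 39.619076570205976
```

Call:
jog_arm(steps=[{"delta_pos": [0, 0.5, -0.08], "turn": -1, "fingers": 30}, {"delta_pos": [0, 1, -0.17], "turn": -2, "fingers": 30}])

```text
time_s: 15.83
position: [0.5634, 0.0075, 0.24]
tcp_rot: [[0.61, 0.001, 0.792], [-0.792, -0.0, 0.61], [0.0, -1.0, 0.001]]
force: [1.6, 1.4, 2.1]
opening: 0.493
```

```bash
python3 st.py
```

```text
15.8333 p [0.5634 0.0075 0.24  ] F [1.56 1.43 2.12] M [0.264 0.113 0.234] az -52.38 op 0.493 tau6 0.11112937470898032 j6 41.76962273143383
```

Call:
jog_arm(steps=[{"delta_pos": [0, 0, -0.08], "turn": -1, "fingers": 30}, {"delta_pos": [0, 0, -0.17], "turn": -2, "fingers": 30}])

```text
time_s: 16.0
position: [0.5633, 0.0075, 0.2398]
tcp_rot: [[0.582, 0.001, 0.813], [-0.813, 0.0, 0.582], [0.0, -1.0, 0.001]]
force: [1.1, 3.3, 1.1]
opening: 0.498
```

```bash
python3 st.py
```

```text
16.0 p [0.5633 0.0075 0.2398] F [1.13 3.29 1.08] M [0.455 0.025 0.263] az -54.41 op 0.498 tau6 0.12382621876895428 j6 43.78157549621638
```

Call:
jog_arm(steps=[{"delta_pos": [0.3, 0.7, -0.08], "turn": -1, "fingers": 30}, {"delta_pos": [0.3, 0.7, -0.17], "turn": -2, "fingers": 30}])

```text
time_s: 16.17
position: [0.5633, 0.0077, 0.2396]
tcp_rot: [[0.553, -0.0, 0.833], [-0.833, -0.001, 0.553], [0.001, -1.0, -0.001]]
force: [-0.4, 1.6, 2.7]
opening: 0.494
```

```bash
python3 st.py
```

```text
16.1667 p [0.5633 0.0077 0.2396] F [-0.38  1.57  2.7 ] M [0.12  0.241 0.233] az -56.4 op 0.494 tau6 0.1258611911907792 j6 45.87043358233579
```

Call:
jog_arm(steps=[{"delta_pos": [0, 0, -0.08], "turn": -1, "fingers": 30}, {"delta_pos": [0, 0, -0.17], "turn": -2, "fingers": 30}])

```text
time_s: 16.33
position: [0.5633, 0.0077, 0.2395]
tcp_rot: [[0.524, -0.0, 0.852], [-0.852, -0.001, 0.524], [0.0, -1.0, -0.001]]
force: [0.6, 0.3, 3.1]
opening: 0.499
```

```bash
python3 st.py
```

```text
16.3333 p [0.5633 0.0077 0.2395] F [0.63 0.28 3.12] M [0.127 0.226 0.268] az -58.41 op 0.499 tau6 0.15538509003818035 j6 47.866142514488395
```

Call:
jog_arm(steps=[{"delta_pos": [0, 0, -0.08], "turn": -1, "fingers": 30}, {"delta_pos": [0, 0, -0.17], "turn": -2, "fingers": 30}])

```text
time_s: 16.5
position: [0.5633, 0.0078, 0.2394]
tcp_rot: [[0.494, -0.0, 0.869], [-0.869, -0.001, 0.494], [0.0, -1.0, -0.0]]
force: [-0.4, 0.5, 2.8]
opening: 0.498
```

```bash
python3 st.py
```

```text
16.5 p [0.5633 0.0078 0.2394] F [-0.42  0.45  2.76] M [0.042 0.3   0.374] az -60.4 op 0.498 tau6 0.235874829813838 j6 49.85718710174797
```

Call:
jog_arm(steps=[{"delta_pos": [0, 0, 0], "turn": 0, "fingers": 30}])

```text
time_s: 16.58
position: [0.5633, 0.0078, 0.2393]
tcp_rot: [[0.495, -0.0, 0.869], [-0.869, -0.001, 0.495], [0.0, -1.0, -0.0]]
force: [-0.9, 0.4, 4.1]
opening: 0.501
```

```bash
python3 st.py
```

```text
16.5833 p [0.5633 0.0078 0.2393] F [-0.88  0.43  4.06] M [0.027 0.334 0.317] az -60.36 op 0.501 tau6 0.4003395326435566 j6 49.82032741571365
```

Call:
jog_arm(steps=[{"delta_pos": [0, 0, 0], "turn": -0.5, "fingers": 30}])

```text
time_s: 16.67
position: [0.5633, 0.0078, 0.2393]
tcp_rot: [[0.488, -0.0, 0.873], [-0.873, -0.001, 0.488], [0.0, -1.0, -0.0]]
force: [-0.9, -0.1, 3.9]
opening: 0.499
```

```bash
python3 st.py
```

```text
16.6667 p [0.5633 0.0078 0.2393] F [-0.86 -0.13  3.9 ] M [-0.018  0.309  0.411] az -60.82 op 0.499 tau6 0.292502548545599 j6 50.28563600203492
```

Call:
jog_arm(steps=[{"delta_pos": [0, 0, 0], "turn": 0, "fingers": 30}, {"delta_pos": [0, 0, 0], "turn": 0, "fingers": 30}])

```text
time_s: 16.83
position: [0.5633, 0.0078, 0.2393]
tcp_rot: [[0.488, -0.0, 0.873], [-0.873, -0.001, 0.488], [0.0, -1.0, -0.0]]
force: [-2.1, -0.3, 4.6]
opening: 0.504
```

```bash
python3 st.py
```

```text
16.8333 p [0.5633 0.0078 0.2393] F [-2.08 -0.29  4.65] M [-0.106  0.436  0.396] az -60.81 op 0.504 tau6 0.3479182720184326 j6 50.27044701539004
```

Call:
jog_arm(steps=[{"delta_pos": [0, 0, 0], "turn": -0.5, "fingers": 30}, {"delta_pos": [0, 0, 0], "turn": -0.5, "fingers": 30}])

```text
time_s: 17.0
position: [0.5633, 0.0079, 0.2393]
tcp_rot: [[0.48, -0.0, 0.877], [-0.877, -0.0, 0.48], [0.0, -1.0, -0.0]]
force: [-1.0, -1.3, 3.9]
opening: 0.497
```

```bash
python3 st.py
```

```text
17.0 p [0.5633 0.0079 0.2393] F [-0.96 -1.27  3.89] M [-0.157  0.407  0.314] az -61.33 op 0.497 tau6 0.4162379913032055 j6 50.792276850838476
```

Call:
jog_arm(steps=[{"delta_pos": [0, 0, 0], "turn": -1, "fingers": 30}, {"delta_pos": [0, 0, 0], "turn": -1, "fingers": 30}])

```text
time_s: 17.17
position: [0.5633, 0.0079, 0.2392]
tcp_rot: [[0.464, -0.0, 0.886], [-0.886, -0.0, 0.464], [0.0, -1.0, -0.0]]
force: [-1.6, -0.8, 4.8]
opening: 0.497
```

```bash
python3 st.py
```

```text
17.1667 p [0.5633 0.0079 0.2392] F [-1.56 -0.82  4.82] M [-0.183  0.471  0.382] az -62.35 op 0.497 tau6 0.4775730147957802 j6 51.8180299861171
```

Call:
jog_arm(steps=[{"delta_pos": [0, 0, 0], "turn": 0, "fingers": 30}])

```text
time_s: 17.25
position: [0.5633, 0.0079, 0.2392]
tcp_rot: [[0.465, -0.0, 0.886], [-0.886, -0.0, 0.465], [0.0, -1.0, -0.0]]
force: [-2.4, -2.4, 3.7]
opening: 0.5
```

```bash
python3 st.py; python3 - <<'E'
from rig import *
import cv2
b=capture("wrist");cv2.imwrite("pics/w6.png",b[:,:,::-1])
b=capture("scene");cv2.imwrite("pics/s6.png",cv2.resize(b[180:320,280:420,::-1],None,fx=4,fy=4,interpolation=2))
E
python3 st.py
```

```text
17.25 p [0.5633 0.0079 0.2392] F [-2.45 -2.36  3.71] M [-0.211  0.436  0.407] az -62.31 op 0.5 tau6 0.3821511100977659 j6 51.77690773486628
17.35 p [0.5633 0.0079 0.2392] F [-1.73 -0.41  4.18] M [-0.259  0.51   0.41 ] az -62.31 op 0.499 tau6 0.3709936235100031 j6 51.77286865838258
```

View pics/w6.png

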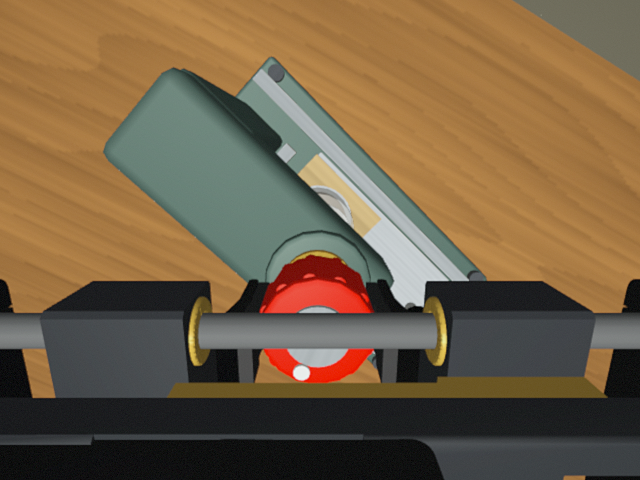

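View pics/s6.png

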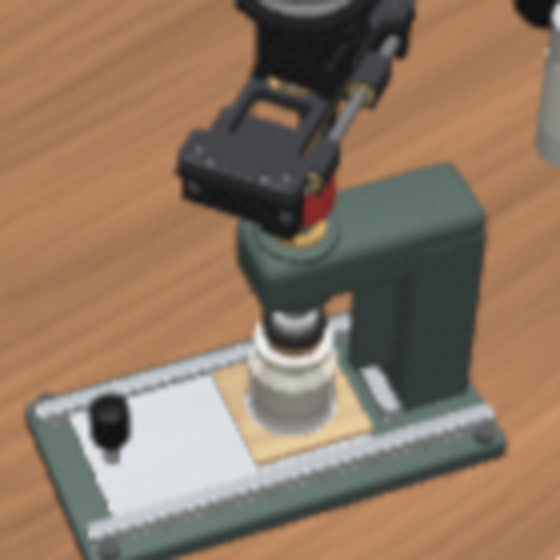

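Torque holds steady at 0.41 N m at rest, well above the cork-sliding level, so the screw is solid. One more small nudge and a hold.

Call:
jog_arm(steps=[{"delta_pos": [0, 0, 0], "turn": -0.7, "fingers": 30}, {"delta_pos": [0, 0, 0], "turn": -0.7, "fingers": 30}, {"delta_pos": [0, 0, 0], "turn": -0.7, "fingers": 30}])

```text
time_s: 17.6
position: [0.5633, 0.008, 0.2392]
tcp_rot: [[0.454, -0.0, 0.891], [-0.891, -0.0, 0.454], [0.0, -1.0, -0.0]]
force: [-2.0, -2.1, 4.0]
opening: 0.5
```

```bash
python3 st.py
```

```text
17.6 p [0.5633 0.008  0.2392] F [-2.   -2.07  3.97] M [-0.284  0.473  0.49 ] az -63.01 op 0.5 tau6 0.4266724269837141 j6 52.469974342633996
```

Call:
jog_arm(steps=[{"delta_pos": [0, 0, 0], "turn": -0.5, "fingers": 30}, {"delta_pos": [0, 0, 0], "turn": -0.5, "fingers": 30}])

```text
time_s: 17.77
position: [0.5633, 0.008, 0.2392]
tcp_rot: [[0.446, -0.0, 0.895], [-0.895, -0.0, 0.446], [0.0, -1.0, -0.0]]
force: [-2.4, -1.2, 3.3]
opening: 0.497
```

```bash
python3 st.py
```

```text
17.7667 p [0.5633 0.008  0.2392] F [-2.38 -1.22  3.3 ] M [-0.316  0.52   0.401] az -63.53 op 0.497 tau6 0.506698451936245 j6 52.98777470584911
```

Call:
jog_arm(steps=[{"delta_pos": [0, 0, 0], "turn": 0, "fingers": 30}])

```text
time_s: 17.85
position: [0.5633, 0.008, 0.2391]
tcp_rot: [[0.446, -0.0, 0.895], [-0.895, -0.0, 0.446], [-0.0, -1.0, -0.0]]
force: [-2.3, -1.7, 4.5]
opening: 0.502
```

```bash
python3 - <<'E'
from rig import *
for i in range(4):
  s=read_state();print(s["moment"][2],s["tau"][5],s["force"][2]);capture("scene")
E
```

```text
0.4667885924979181 0.4583135526627302 4.501507337956459
0.46219555344367 0.45457782223820686 4.268508214541403
0.47395550482761445 0.4539323877543211 3.02489087754587
0.4233658237237475 0.4539226647466421 3.9252747556641885
```

Call:
jog_arm(steps=[{"delta_pos": [0, 0, 0], "turn": 3, "fingers": 30}, {"delta_pos": [0, 0, 0.15], "turn": 6, "fingers": 30}, {"delta_pos": [0, 0, 0.4], "turn": 9, "fingers": 30}, {"delta_pos": [0, 0, 0.65], "turn": 12, "fingers": 30}, {"delta_pos": [0, 0, 0.9], "turn": 15, "fingers": 30}, {"delta_pos": [0, 0, 1.15], "turn": 18, "fingers": 30}])

```text
time_s: 18.55
position: [0.5636, 0.0075, 0.2404]
tcp_rot: [[0.701, 0.001, 0.713], [-0.713, -0.0, 0.701], [0.001, -1.0, 0.0]]
force: [-1.0, -3.4, 3.8]
opening: 0.495
```

```bash
python3 st.py
```

```text
18.55 p [0.5636 0.0075 0.2404] F [-1.02 -3.37  3.8 ] M [-0.576  0.394 -0.058] az -45.5 op 0.495 tau6 0.3157247230410576 j6 34.92610136722052
```

Released cleanly, and I'm still pressing down lightly. Continuing up.

Call:
jog_arm(steps=[{"delta_pos": [0, -0.3, 0.3], "turn": 4, "fingers": 30}, {"delta_pos": [0, -0.6, 0.65], "turn": 8, "fingers": 30}, {"delta_pos": [0, -0.9, 1.0], "turn": 12, "fingers": 30}, {"delta_pos": [0.1, -1, 1.3], "turn": 16, "fingers": 30}, {"delta_pos": [0.2, -1, 1.65], "turn": 20, "fingers": 30}, {"delta_pos": [0.3, -1, 2.0], "turn": 24, "fingers": 30}])

```text
time_s: 19.05
position: [0.5643, 0.007, 0.2424]
tcp_rot: [[0.931, 0.001, 0.366], [-0.366, 0.001, 0.931], [0.001, -1.0, 0.001]]
force: [-0.8, -2.0, 2.9]
opening: 0.496
```

```bash
python3 st.py
```

```text
19.05 p [0.5643 0.007  0.2424] F [-0.79 -2.01  2.94] M [-0.351  0.262 -0.042] az -21.46 op 0.496 tau6 0.4566467273980379 j6 10.77961370230316
```

Call:
jog_arm(steps=[{"delta_pos": [0.2, 0, 0.3], "turn": 4, "fingers": 30}, {"delta_pos": [0.4, 0, 0.65], "turn": 8, "fingers": 30}, {"delta_pos": [0.5, 0, 1.0], "turn": 12, "fingers": 30}, {"delta_pos": [0.6, 0, 1.3], "turn": 16, "fingers": 30}, {"delta_pos": [0.7, 0, 1.65], "turn": 20, "fingers": 30}, {"delta_pos": [0.8, 0, 2.0], "turn": 24, "fingers": 30}])

```text
time_s: 19.55
position: [0.5651, 0.0069, 0.2444]
tcp_rot: [[0.999, 0.002, -0.044], [0.044, 0.0, 0.999], [0.002, -1.0, 0.0]]
force: [-0.8, -1.4, 3.2]
opening: 0.498
```

```bash
python3 st.py
```

```text
19.55 p [0.5651 0.0069 0.2444] F [-0.78 -1.37  3.22] M [-0.427  0.236 -0.113] az 2.54 op 0.498 tau6 0.4584578890353441 j6 -13.206293658406095
```

Call:
jog_arm(steps=[{"delta_pos": [0.1, 0, 0.3], "turn": 4, "fingers": 30}, {"delta_pos": [0.2, 0, 0.67], "turn": 8, "fingers": 30}, {"delta_pos": [0.4, 0, 1.0], "turn": 12, "fingers": 30}, {"delta_pos": [0.5, 0, 1.33], "turn": 16, "fingers": 30}, {"delta_pos": [0.6, 0, 1.67], "turn": 20, "fingers": 30}, {"delta_pos": [0.7, 0, 2.0], "turn": 24, "fingers": 30}, {"delta_pos": [0.8, 0, 2.33], "turn": 28, "fingers": 30}])

```text
time_s: 20.13
position: [0.5661, 0.0071, 0.2467]
tcp_rot: [[0.861, 0.002, -0.508], [0.508, 0.001, 0.861], [0.002, -1.0, -0.0]]
force: [-0.6, -1.4, 2.8]
opening: 0.5
```

```bash
python3 st.py
```

```text
20.1333 p [0.5661 0.0071 0.2467] F [-0.63 -1.37  2.81] M [-0.225  0.165 -0.1  ] az 30.54 op 0.5 tau6 0.4586536344140768 j6 -41.18743243476249
```

Call:
jog_arm(steps=[{"delta_pos": [0.1, 0.1, 0.33], "turn": 4, "fingers": 30}, {"delta_pos": [0.2, 0.2, 0.67], "turn": 8, "fingers": 30}, {"delta_pos": [0.3, 0.3, 1.0], "turn": 12, "fingers": 30}, {"delta_pos": [0.4, 0.4, 1.33], "turn": 16, "fingers": 30}, {"delta_pos": [0.5, 0.5, 1.67], "turn": 20, "fingers": 30}, {"delta_pos": [0.5, 0.5, 2.0], "turn": 24, "fingers": 30}, {"delta_pos": [0.5, 0.5, 2.33], "turn": 28, "fingers": 30}, {"delta_pos": [0.5, 0.5, 2.33], "turn": 28, "fingers": 30}])

```text
time_s: 20.8
position: [0.5667, 0.0078, 0.2491]
tcp_rot: [[0.523, 0.002, -0.852], [0.852, 0.001, 0.523], [0.002, -1.0, -0.001]]
force: [0.2, 0.2, 1.1]
opening: 0.5
```

```bash
python3 st.py
```

```text
20.8 p [0.5667 0.0078 0.2491] F [0.19 0.16 1.13] M [-0.122  0.032  0.054] az 58.45 op 0.5 tau6 -0.37318088114261627 j6 -69.02860030854002
```

Call:
jog_arm(steps=[{"delta_pos": [0, 0, 0], "turn": 0, "fingers": 60}, {"delta_pos": [0, 0, 0], "turn": 0, "fingers": 80}, {"delta_pos": [0, 0, 0], "turn": 0, "fingers": 90}, {"delta_pos": [0, 0, 0], "turn": 0, "fingers": 90}, {"delta_pos": [0, 0, 0], "turn": 0, "fingers": 90}])

```text
time_s: 21.22
position: [0.5657, 0.0077, 0.2488]
tcp_rot: [[0.523, -0.0, -0.852], [0.852, 0.0, 0.523], [0.0, -1.0, 0.0]]
force: [0.4, -0.8, 0.8]
opening: 0.79
```

Call:
jog_arm(steps=[{"delta_pos": [0, 0, 10], "turn": 0, "fingers": 90}, {"delta_pos": [0, 0, 30], "turn": 0, "fingers": 90}, {"delta_pos": [0, 0, 60], "turn": 0, "fingers": 90}, {"delta_pos": [0, 0, 90], "turn": 0, "fingers": 90}, {"delta_pos": [-40, 0, 110], "turn": 0, "fingers": 90}, {"delta_pos": [-80, 0, 110], "turn": 0, "fingers": 90}, {"delta_pos": [-120, 0, 110], "turn": 0, "fingers": 90}, {"delta_pos": [-120, 0, 110], "turn": 0, "fingers": 90}, {"delta_pos": [-120, 0, 110], "turn": 0, "fingers": 90}])

```text
time_s: 21.97
position: [0.4433, 0.0081, 0.3597]
tcp_rot: [[0.523, 0.0, -0.852], [0.852, 0.0, 0.523], [0.0, -1.0, -0.0]]
force: [0.4, -0.4, 0.5]
opening: 0.899
```

```bash
python3 st.py; python3 - <<'E'
from rig import *
import cv2,numpy as np
b=capture("scene");cv2.imwrite("pics/s7.png",cv2.resize(b[180:320,280:420,::-1],None,fx=4,fy=4,interpolation=2))
for n in ["shuttle_handle","knob_grip","jar_rim","cork_top","ram"]:
  print(n,[(np.round(q["position"],4).tolist(),round(q["confidence"],2)) for q in tip_of(n,"scene")[:1]])
E
```

```text
21.9667 p [0.4433 0.0081 0.3597] F [ 0.39 -0.41  0.5 ] M [ 0.015 -0.054  0.005] az 58.46 op 0.899 tau6 -0.011135702370665967 j6 -71.91240718519497
shuttle_handle [([0.528, -0.1164, 0.0713], 0.79)]
knob_grip [([0.564, 0.0094, 0.249], 0.66)]
jar_rim [([0.565, 0.0099, 0.0995], 0.77)]
cork_top [([0.5659, 0.0096, 0.1155], 0.37)]
ram [([0.5599, 0.0097, 0.1213], 0.62)]
```

View pics/s7.png

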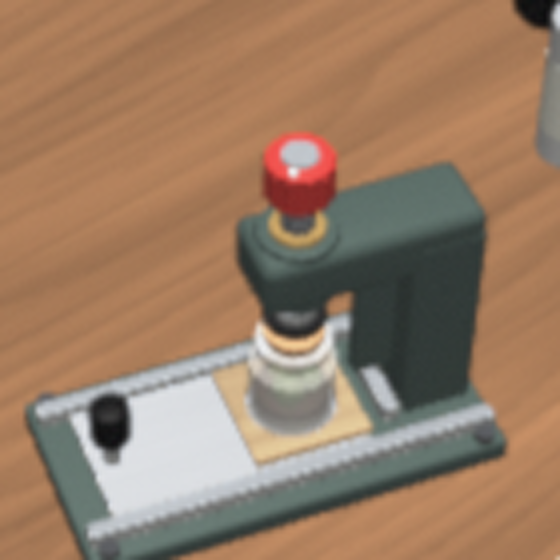

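```bash
python3 - <<'E'
from rig import *
print(read_state()["qvel"]);print(hand_in())
E
```

```text
[ 0.03079362  0.17205502  0.54931559 -0.0130461   0.09480415 -0.09136114]
the job is handed in; nothing more can be done
None
```

The jar is closed and handed in after about 22 s of the 69 s allowed. `hand_in` gave no verdict, so what follows is from my own checks.

- **Shuttle:** I pushed it in with closed fingers until it stopped moving, at about 13 N against the end stop. At the end the networks put the grip about where it should be with the shuttle home, at (0.528, -0.116).
- **Cork:** The torque on the knob rose to about 0.25 N m after roughly 80° of turning. It held there for about 6.5 mm of travel, then rose as the screw came up solid. I stopped at 0.45–0.46 N m, with about 4 N of downward push from the hand. The force under the pad can't be read directly; by the task's figures this is about 100 N.
- **Unscrewing and letting go:** I turned back about 122° with the hand following, and the vertical force stayed a light push down throughout, so the knob was never pulled upwards. The hand rose 9.6 mm from the solid point. I then opened the fingers and moved the arm clear.

**Where the checks disagreed:** I estimate the pad is about 9 mm above the cork, from the turn angle and hand height. The networks' own positions for pad and cork gave only about 6 mm, with low confidence (0.37 for the cork) and a 4 mm tolerance. The pad hides the cork's top in the last picture, so I couldn't see the gap directly. That picture does show the knob on its screw and the jar upright under the press.

I kept the arm clear of everything else on the bench, but took no final measurement of those items.

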